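# Set the bread warmer's thermostat wheel by one click and start it

### The job

Set the bread warmer for the next batch: with a fingertip on the big knurled thermostat wheel, rub it round one click so that it settles in the notch where its white pointer line points at the green marker stud (not the yellow stud). Then press the orange start button fully down and let it go. Leave the bread rolls and the jars standing where they are, and finish clear of everything.

Things in the scene. Friction and masses are not known exactly. Their poses are not given: they have to be found in the camera images.
- warmer: The warming plate: flat white box on the table, 420 mm wide (its y), 300 mm deep (its x, pointing away from the controls), 60 mm high. Controls on the near strip: wheel axis 70 mm nearer and 95 mm left (+y) of its middle, start button 70 mm nearer and 135 mm right. Origin at the centre of its underside. Fixed.
- wheel_top (a point): Centre of the flat, level top face of the black knurled thermostat wheel, on its upright axis, 82 mm above the table. A rigid disc 92 mm in diameter, 18 mm thick, too wide to grip: a fingertip pressed on the face (5 to 15 N, 30 to 38 mm from the axis) and moved along an arc turns it by friction; so does rubbing the rim. White pointer line from 15 to 47 mm radius; x along it.
- wheel_pointer (a point): The point that the white pointer line aims at: 62 mm from the wheel's axis in the direction of the line, 64 mm above the table. It turns with the wheel and lies over a marker stud when the wheel points at that stud.
- wheel (a joint): Wheel angle, rad, positive counter-clockwise from above; starts at 0, in a notch. Notches every 0.628 rad (36 degrees, black ticks on the grey scale disc) at -1.257, -0.628, 0, 0.628, 1.257; stops at -1.45 and 1.45. Leaving a notch takes up to 0.12 N m; past half-way the wheel is drawn into the next notch, and let go it rests within 0.03 rad of it.
- marker_green: Green round stud, 16 mm in diameter and 9 mm high, on the scale disc 62 mm from the wheel's axis, one notch from the start on either the left or the right (+0.628 or -0.628 rad); its top is 12 mm below the wheel's top face. Origin at the centre of its underside. Fixed.
- marker_yellow: Yellow round stud of the same size at the notch on the other side; not the wanted setting. Fixed.
- start (a joint): Travel of the orange start button, m: 0 released, 0.006 fully down (about 4 N, spring return). Counts as pressed past 0.0045.
- start_top (a point): Centre of the top of the orange round start button (30 mm in diameter, pressed straight down), 230 mm from the wheel on the same near strip.
- roll_a_center (a point): Centre of a round bread roll, 80 mm in diameter, 44 mm high, standing loose on the steel warming plate behind the controls. To be left alone.
- roll_b_center (a point): Centre of a second, darker bread roll of the same size. To be left alone.
- honey_center (a point): Centre of a small amber honey jar with a brass cap, 42 mm in diameter, 60 mm high, standing loose on the near strip between wheel and button. To be left alone.
- jam_center (a point): Centre of a red jam jar with a white cap, 64 mm in diameter, 90 mm high, standing loose on the table beside the warmer. To be left alone.

How it is judged:
By the outcome, as a careful person would: the job done as asked, in the order asked, and still so for the second after the job is handed in, with the robot touching nothing.
It also fails if it takes over 51 s, if anything falls off the work surface, if the arm or the gripper's body presses on something with over 40 N, if the wrist force passes 120 N, or if a joint passes its speed limit or range.

### The arm

A 6-joint arm with a two-finger parallel gripper is mounted at the origin on the work surface. World frame = base frame: x ahead of the robot, y to its left, z up, the work surface at z = 0. Lengths are in m, angles in rad, forces in N, time in s.
With the tool pointing down it reaches from about 0.275 to 0.875 m from the base axis. Payload 12.5 kg.
Tool frame: the origin (TCP) lies at the very end of the fingers, on their centre line; the grasp point (between the pads) lies 19 mm behind it; x points along the fingers, y is the direction in which the jaws open and shut, and the axes are right-handed (so a half turn about x gives the same grasp; the last joint's range is limited). The gripper opens to 85 mm and grips with 20 to 120 N. Pads are 22 mm wide; open, the fingers measure 114 mm over their backs; the gripper's body (76 mm by 85 mm) begins 54 mm behind the grasp point. The pads swing forward as they close: fully open they stand 13 mm farther back than shut.
Start: joints at [-1.337, 0.351, 1.652, -0, 1.139, -0.085], TCP at [0.172, -0.522, 0.206] pointing down, gripper open.
Joint ranges: [-2.75, 2.75], [-0.79, 2.1], [0.01, 2.65], [-1.57, 4.71], [0.07, 3.14], [-2.87, 2.87]. Speed limits (rad/s): [2.22, 2.22, 2.79, 3.14, 3.14, 3.14].

### API

Orientations are given as a 3x3 rotation matrix whose columns are the frame's x, y, z axes.
In Python, from bench import manip gives the robot as it stands. Calls block until the motion is done:
- manip.move_ptp(position, orientation): joint-space move of the TCP to a pose.
- manip.move_l(position, attitude=None, max_speed=0.15): straight line of the TCP; attitude=None keeps the orientation; max_speed is the mean speed in m/s.
- manip.move_j(angles): joint-space move.
- manip.set_gripper(opening, effort=None): opening from 0.0 (shut) to 1.0 (fully open); effort is the grip in N (None keeps the last); returns when the fingers have stopped.
- manip.dwell(seconds).
- manip.inverse_kinematics(position, orientation): joint angles nearest the present ones, or None.
- manip.grab_frame(name): name is "scene" or "top" or "wrist"; returns (picture, depth): 420x560x3 uint8, red, green, blue; 420x560 float32, m along the optical axis (not along the pixel's ray), 0 where there is no reading.
- manip.get_calibration(name): a dict with "camera_matrix" (3x3 intrinsics, pixels), "R" (3x3) and "t" (3): a world point X has camera coordinates R X + t. Camera axes: x right, y down, z forward; pixel columns grow to the right and rows downward; lengths in m; the calibration is good to about 2 mm. A picture is of the moment at which its call begins: read the wrist's pose just before it. get_calibration takes no time and is no camera call; for the wrist camera it gives the pose at the moment of the call.
A pose or a line that the arm cannot do raises manip.Unreachable and nothing moves.
- manip.sign_off(): hands the job in, once; it reports no verdict.
Trained networks look in the newest picture that a camera, given by its name, has taken for a name from the list of things; names that differ only in an ending like _2 or _b are one class to them, and where a whole thing is asked for, a point or a joint stands for the part that bears it (a point fixed in the world has none). Each returns a list of dicts, best first, with "confidence" (0 to 1); they miss things now and then, are a little off and sometimes report something else, mostly with a low value. They report only what shows in the picture. A call takes as long as a camera call.
- manip.look_for(camera, name): "at" ([x, y, z] in m, in world coordinates, good to about 4 mm: the middle of the surface that is visible of it).
Readings, each from a call of its own:
- manip.current_time(): time.
- manip.current_qpos(): joint angles.
- manip.current_joint_vel(): joint speeds.
- manip.current_joint_torque(): joint torques, N m.
- manip.current_ee_pos(): TCP position.
- manip.current_tcp_rot(): TCP orientation.
- manip.current_force(): force on the tool from outside, world axes, zero at the start.
- manip.current_ft_torque(): the same for the moment, N m.
- manip.current_grip_width(): opening from 0.0 (shut) to 1.0 (fully open).
Only numpy, scipy, OpenCV 4.12 (cv2) and the standard library are available. Lean on these libraries where they do the work, as an engineer would, in place of code of your own. Each camera call takes 0.05 s, during which the arm holds its last target.

## Working session

There is one attempt and no reset: what is moved stays moved. The work goes in short steps, each a Python script; the robot and the scene stay as the last script left them, time stands still between calls to the robot, and variables do not carry over. Pictures are saved under pics/ and viewed, and the job is handed in when it is done.

```bash
mkdir -p pics; ls
python3 - <<'E'
from bench import manip
import cv2
for c in ("scene","top"):
    p,d=manip.grab_frame(c); cv2.imwrite(f"pics/{c}0.png",p[:,:,::-1])
    for n in ["warmer","wheel_top","wheel_pointer","marker_green","marker_yellow","start_top","roll_a_center","honey_center","jam_center"]:
        r=manip.look_for(c,n); print(c,n,[(x["at"],round(x["confidence"],2)) for x in r[:3]])
print(manip.current_time(),manip.current_tcp_rot())
E
```

```text
pics
scene warmer [([0.6368, -0.0502, 0.0587], 0.77), ([0.601, 0.0813, 0.0813], 0.31)]
scene wheel_top []
scene wheel_pointer [([0.6032, 0.0812, 0.0798], 0.6), ([0.5387, -0.135, 0.086], 0.24)]
scene marker_green [([0.7365, 0.0204, 0.0922], 0.47)]
scene marker_yellow [([0.6376, 0.0372, 0.0726], 0.53)]
scene start_top [([0.539, -0.1321, 0.086], 0.71), ([0.5661, -0.0455, 0.114], 0.23)]
scene roll_a_center []
scene honey_center [([0.5665, -0.045, 0.1155], 0.78)]
scene jam_center [([0.558, 0.3973, 0.0639], 0.63)]
top warmer [([0.6264, -0.0179, 0.0636], 0.58)]
top wheel_top [([0.6263, -0.0156, 0.0619], 0.69), ([0.5983, 0.0881, 0.0766], 0.63), ([0.5351, -0.1276, 0.0821], 0.63)]
top wheel_pointer [([0.5967, 0.0852, 0.0794], 0.84)]
top marker_green []
top marker_yellow []
top start_top [([0.5525, -0.0385, 0.1199], 0.75), ([0.5354, -0.1299, 0.0764], 0.5)]
top roll_a_center [([0.7351, 0.0291, 0.0978], 0.9)]
top honey_center [([0.554, -0.0394, 0.1193], 0.65)]
top jam_center [([0.5468, 0.4052, 0.0923], 0.71)]
1.0 [[-1.95321139e-05  3.13456919e-01 -9.49602422e-01]
 [-1.84884725e-05 -9.49602422e-01 -3.13456919e-01]
 [-1.00000000e+00  1.14342220e-05  2.43430823e-05]]
```

View pics/scene0.png

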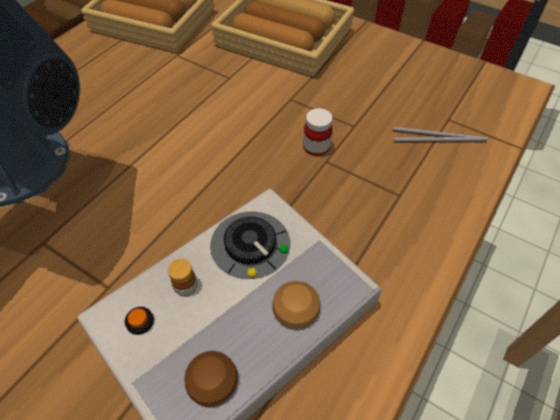

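View pics/top0.png

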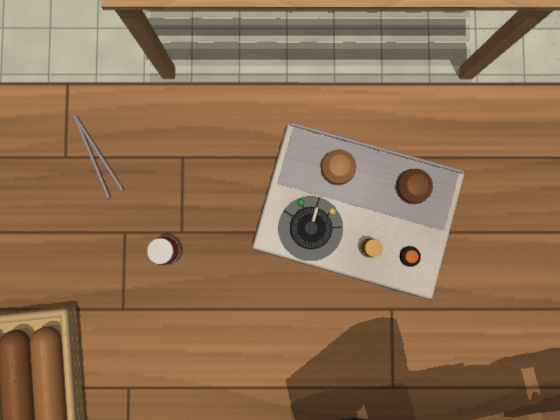

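The scene picture shows the wheel at about (250,240), the green stud at (284,249) and the yellow at (252,272). In the top picture the wheel is at (311,228), green at (301,202) and yellow at (332,211). Green lies counter-clockwise of the pointer as seen from above, so the turn is +0.628. Next I'll measure from the pixels.

```bash
cat > h.py <<'E'
from bench import manip
import numpy as np, cv2
def ray(c,uv,z):
    k=manip.get_calibration(c);K,R,t=[np.array(k[n]) for n in("camera_matrix","R","t")]
    d=R.T@np.linalg.inv(K)@np.array([uv[0],uv[1],1.]);o=-R.T@t
    return o+d*(z-o[2])/d[2]
def cent(p,lo,hi,box,minarea=8):
    h=cv2.cvtColor(p,cv2.COLOR_RGB2HSV);m=cv2.inRange(h,lo,hi)
    M=np.zeros_like(m);x0,y0,x1,y1=box;M[y0:y1,x0:x1]=m[y0:y1,x0:x1]
    n,l,s,c=cv2.connectedComponentsWithStats(M);i=1+np.argmax(s[1:,4]) 
    return c[i],s[i,4]
B={"top":dict(w=(275,190,345,262),b=(395,240,425,270)),"scene":dict(w=(205,205,300,285),b=(120,300,160,340))}
def measure(c,p):
    o={}
    b=B[c]
    for n,lo,hi,bx,z in[("green",(50,120,60),(80,255,255),b["w"],.07),("yellow",(20,150,120),(33,255,255),b["w"],.07),("btn",(3,180,150),(18,255,255),b["b"],.08),("line",(0,0,165),(179,60,255),b["l"] if "l" in b else b["w"],.082)]:
        try:
            uv,a=cent(p,lo,hi,bx);o[n]=ray(c,uv,z);print(c,n,uv.round(1),a,o[n].round(4))
        except Exception as e: print(n,e)
    return o
E
python3 - <<'E'
from h import *
for c in("top","scene"):
    p=manip.grab_frame(c)[0]; b=B[c]["w"]
    B["top"]["l"]=(295,205,325,245);B["scene"]["l"]=(235,225,275,260)
    o=measure(c,p)
    g,y=o["green"][:2],o["yellow"][:2]; m=(g+y)/2; e=(y-g);L=np.linalg.norm(e);print("chord",L,"expect",2*.062*np.sin(.628))
    n=np.array([e[1],-e[0]])/L; 
    for s in(1,-1): print("centre",m+s*n*.062*np.cos(.628))
    l=o["line"][:2];print(l)
    x,y0,X,Y=b; cv2.imwrite(f"pics/{c}_c.png",cv2.resize(p[y0:Y,x:X,::-1],None,fx=6,fy=6))
E
```

```text
top green [300.5 201.8] 35 [0.6549 0.111  0.07  ]
top yellow [331.6 210.5] 31 [0.6353 0.0418 0.07  ]
top btn [411.5 256.3] 121 [ 0.5338 -0.1318  0.08  ]
top line [314.8 213.8] 31 [0.6272 0.0803 0.082 ]
chord 0.07194353312728996 expect 0.07285341318852259
centre [0.59679305 0.09009344]
centre [0.69333494 0.06274304]
[0.62721504 0.08028532]
scene green [283.1 248.5] 58 [0.6572 0.1072 0.07  ]
scene yellow [251.6 271.7] 57 [0.6371 0.0382 0.07  ]
scene btn [136.5 316.6] 227 [ 0.5342 -0.1324  0.08  ]
scene line [260.6 247.7] 34 [0.6272 0.0807 0.082 ]
chord 0.07179738343124346 expect 0.07285341318852259
centre [0.59896263 0.08672833]
centre [0.69530395 0.05867961]
[0.62716575 0.08069316]
```

```bash
python3 -c "
import cv2,numpy as np
a=cv2.imread('pics/top_c.png');b=cv2.imread('pics/scene_c.png');print(a.shape,b.shape)
h=400;cv2.imwrite('pics/cc.png',np.hstack([cv2.resize(a,(380,h)),cv2.resize(b,(410,h))]))"
```

```text
(432, 420, 3) (480, 570, 3)
```

View pics/cc.png

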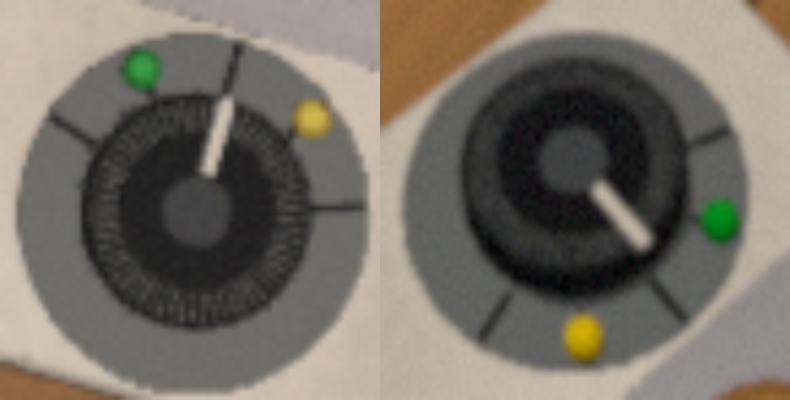

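```bash
cat >> h.py <<'E'
C=np.array([.5975,.0885]);PSI=-.275
def pose(a,z,r=.034):
    u=np.array([np.cos(a),np.sin(a),0]);x=np.array([0,0,-1.])
    return np.array([C[0]+r*u[0],C[1]+r*u[1],z]),np.column_stack([x,np.cross(u,x),u])
E
python3 - <<'E'
from h import *
manip.set_gripper(0.0,40)
A0=np.pi-.275-.25
p=manip.current_ee_pos();manip.move_l([p[0],p[1],.25])
for a in (A0,A0+.4,A0+.8):print(manip.inverse_kinematics(*pose(a,.09)))
pos,R=pose(A0,.2);manip.move_ptp(pos,R);print(manip.current_qpos(),manip.current_time())
manip.move_l(pose(A0,.092)[0],max_speed=.1)
manip.dwell(.3);print("free",manip.current_force())
z=.088
while z>.074:
    manip.move_l(pose(A0,z)[0],max_speed=.03);f=manip.current_force();print(round(z,4),np.round(f,2),manip.current_ee_pos().round(4) if hasattr(manip.current_ee_pos(),'round') else manip.current_ee_pos())
    if abs(f[2])>6:break
    z-=.001
print(manip.current_time())
E
```

```text
[ 1.03127035e-01  5.40767017e-01  1.67607817e+00 -4.44089210e-16
  9.24747463e-01  2.19892336e+00]
[ 8.15616244e-02  5.30758433e-01  1.69377302e+00 -4.44089210e-16
  9.17061204e-01  1.77735795e+00]
[ 5.78159436e-02  5.29166536e-01  1.69658045e+00 -4.44089210e-16
  9.15845665e-01  1.35361227e+00]
[ 1.02156976e-01  4.06854747e-01  1.58426532e+00 -1.23093246e-04
  1.15040059e+00  2.19858799e+00] 4.9417
free [0.49814386 0.2066562  0.52587421]
0.088 [-0.43  0.15  0.25] [0.5679 0.1055 0.0877]
0.087 [-0.15  0.59  0.27] [0.5681 0.1056 0.087 ]
0.086 [ 0.42  0.85 -0.59] [0.568  0.1055 0.0859]
0.085 [0.61 0.17 0.52] [0.5681 0.1055 0.0849]
0.084 [-0.51 -0.54  0.11] [0.568  0.1055 0.0839]
0.083 [-0.74 -0.29  0.51] [0.568  0.1055 0.0829]
0.082 [-0.69 -0.36  0.47] [0.568  0.1055 0.0819]
0.081 [-0.61 -0.06 -0.33] [0.568  0.1055 0.0809]
0.08 [-0.96 -0.69 -0.16] [0.568  0.1055 0.0799]
0.079 [ 0.43 -0.15  0.44] [0.568  0.1055 0.0789]
0.078 [0.04 1.12 0.21] [0.568  0.1056 0.0779]
0.077 [ 0.22 -0.1   0.72] [0.568  0.1055 0.0769]
0.076 [-0.88  0.7  -0.86] [0.568  0.1056 0.0759]
0.075 [0.15 0.01 0.11] [0.568  0.1055 0.0749]
10.0083
```

Run:
```python
from h import *
print(manip.current_grip_width(),manip.current_time())
for c in("scene","wrist"):
    p,d=manip.grab_frame(c);cv2.imwrite(f"pics/{c}1.png",p[:,:,::-1])
    if c=="scene": cv2.imwrite("pics/s1c.png",cv2.resize(p[150:300,150:350,::-1],None,fx=4,fy=4))
```

```text
-0.0018258463357963487 10.0083
```

View pics/s1c.png

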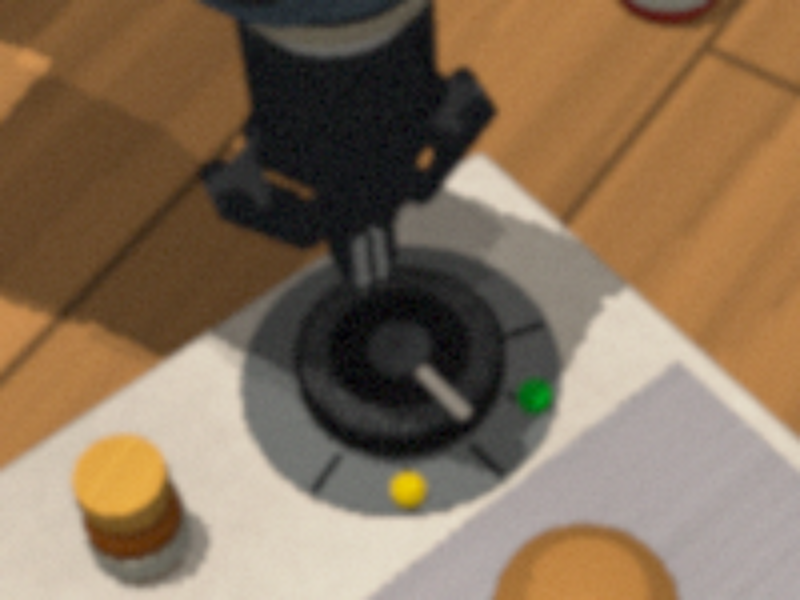

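View pics/wrist1.png

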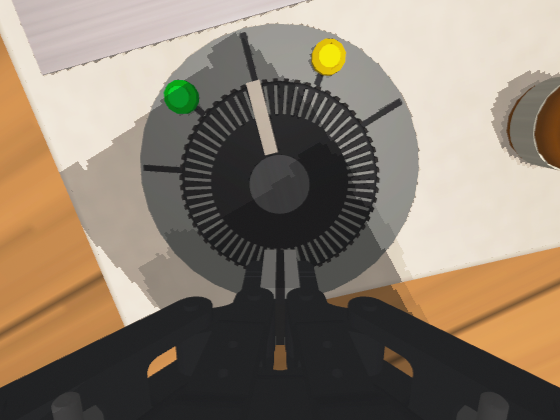

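No contact at TCP z = 0.075, although the wheel face should be at 0.082. I'll use the depth images to check the heights of the wheel face and the fingertip.

Run:
```python
from h import *
c="wrist"
k=manip.get_calibration(c);K,R,t=[np.array(k[n]) for n in("camera_matrix","R","t")]
p,d=manip.grab_frame(c)
def P(u,v,s=2):
    z=np.median(d[v-s:v+s+1,u-s:u+s+1]);return (R.T@(np.linalg.inv(K)@np.array([u,v,1.])*z-t)).round(4)
for n,uv in dict(hub=(279,184),inner=(320,195),innerL=(230,190),ring=(360,165),ring2=(205,175),ring3=(290,95),scale=(400,150),plate=(460,160),green=(181,97),knnear=(238,258),honey=(540,120),t1=(262,255),t2=(290,255),t3=(262,280),t4=(292,280),pad=(262,262)).items(): print(n,P(*uv))
print((-R.T@t).round(3))
cv2.imwrite("pics/w2c.png",cv2.resize(p[220:320,210:350,::-1],None,fx=5,fy=5,interpolation=cv2.INTER_NEAREST))
for cc in("top","scene"):
    k=manip.get_calibration(cc);K,R,t=[np.array(k[n]) for n in("camera_matrix","R","t")];p,d=manip.grab_frame(cc)
    for n,uv in (dict(hub=(311,228),jam=(311,224),plate=(340,250)) if cc=="top" else dict(hub=(250,237),ring=(262,255),plate=(220,295),btn=(137,317))).items(): print(cc,n,P(*uv,1))
```

```text
hub [0.6    0.0883 0.0821]
inner [0.5857 0.0743 0.0818]
innerL [0.609  0.1098 0.0817]
ring [0.5891 0.0517 0.0824]
ring2 [0.6209 0.1159 0.0821]
ring3 [0.6319 0.0643 0.0821]
scale [0.5804 0.0277 0.0606]
plate [0.5598 0.0026 0.0598]
green [0.657  0.1086 0.07  ]
knnear [0.5778 0.1247 0.082 ]
honey [ 0.5683 -0.0246  0.0855]
t1 [0.5733 0.1135 0.082 ]
t2 [0.5773 0.0963 0.1103]
t3 [0.5826 0.1052 0.1323]
t4 [0.5774 0.0962 0.1323]
pad [0.5804 0.1077 0.1103]
[0.629 0.071 0.243]
top hub [0.5869 0.1125 0.4026]
top jam [0.5931 0.1123 0.401 ]
top plate [0.5535 0.0689 0.4055]
scene hub [0.5996 0.0879 0.0838]
scene ring [0.6374 0.0701 0.0813]
scene plate [ 0.6143 -0.0228  0.059 ]
scene btn [ 0.5365 -0.133   0.0823]
```

View pics/w2c.png

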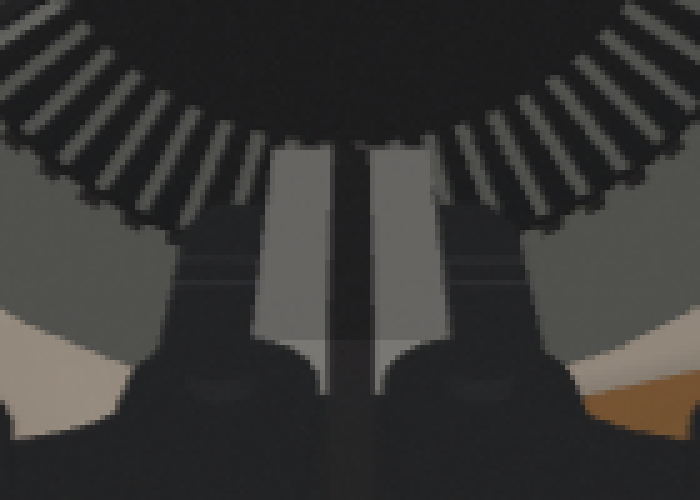

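Run:
```python
from h import *
c="wrist"
k=manip.get_calibration(c);K,R,t=[np.array(k[n]) for n in("camera_matrix","R","t")]
p,d=manip.grab_frame(c)
for u in(257,270,280,290):
  for v in range(244,274,3):
    X=R.T@(np.linalg.inv(K)@np.array([u,v,1.])*d[v,u]-t);print(u,v,X.round(4))
print(manip.current_time(),manip.current_force(),manip.current_ee_pos(),manip.current_qpos())
```

```text
257 244 [0.5795 0.1127 0.082 ]
257 247 [0.578  0.1136 0.0817]
257 250 [0.5768 0.1143 0.0822]
257 253 [0.5752 0.1153 0.0813]
257 256 [0.5741 0.1159 0.0822]
257 259 [0.5729 0.1166 0.0827]
257 262 [0.5811 0.1098 0.1094]
257 265 [0.5804 0.1101 0.1108]
257 268 [0.5806 0.1097 0.1142]
257 271 [0.5805 0.1095 0.1171]
270 244 [0.5761 0.1073 0.0813]
270 247 [0.5744 0.1083 0.0805]
270 250 [0.5816 0.1033 0.1056]
270 253 [0.5814 0.1034 0.1082]
270 256 [0.5819 0.1029 0.1129]
270 259 [0.5811 0.1034 0.1136]
270 262 [0.5815 0.103  0.1178]
270 265 [0.5811 0.1032 0.1195]
270 268 [0.5812 0.1031 0.1224]
270 271 [0.5816 0.1027 0.126 ]
280 244 [0.5734 0.1032 0.0807]
280 247 [0.5722 0.1039 0.0813]
280 250 [0.5797 0.0996 0.106 ]
280 253 [0.5794 0.0998 0.1083]
280 256 [0.5793 0.0998 0.1113]
280 259 [0.5796 0.0996 0.115 ]
280 262 [0.5793 0.0998 0.117 ]
280 265 [0.5794 0.0998 0.12  ]
280 268 [0.5799 0.0995 0.1239]
280 271 [0.5791 0.1    0.1244]
290 244 [0.5715 0.0987 0.0822]
290 247 [0.5696 0.0997 0.081 ]
290 250 [0.5773 0.0961 0.1053]
290 253 [0.5772 0.0962 0.1082]
290 256 [0.5776 0.0962 0.1121]
290 259 [0.5776 0.0963 0.1148]
290 262 [0.5773 0.0965 0.1169]
290 265 [0.5779 0.0963 0.1209]
290 268 [0.5777 0.0965 0.123 ]
290 271 [0.5781 0.0963 0.1264]
10.3083 [-0.67056157  1.04408303  0.081825  ] [0.5680881  0.10554851 0.07500346] [ 1.03142218e-01  5.62280911e-01  1.68420365e+00 -1.08220219e-05
  8.95114232e-01  2.19895437e+00]
```

Run:
```python
from h import *
print("scene tip px at z=.105",ray("scene",(243,221),.105),"at .075",ray("scene",(243,221),.075))
c="wrist"
k=manip.get_calibration(c);K,R,t=[np.array(k[n]) for n in("camera_matrix","R","t")]
p,d=manip.grab_frame(c)
v,u=np.mgrid[0:420,0:560];X=(np.linalg.inv(K)@np.stack([u.ravel(),v.ravel(),np.ones(u.size)])*d.ravel()-t[:,None]);X=(R.T@X).T
T=manip.current_tcp_rot();L=(X-np.array(manip.current_ee_pos()))@np.array(T)
ok=(d.ravel()>0)&(v.ravel()>245)
for a,b in((-.03,-.04),(-.04,-.05),(-.05,-.06),(-.06,-.08),(-.08,-.1),(-.1,-.15)):
    m=ok&(L[:,0]<a)&(L[:,0]>=b); 
    if m.sum(): print(a,b,m.sum(),"y",np.percentile(L[m,1],[1,99]).round(3),"z",np.percentile(L[m,2],[1,99]).round(3))
```

```text
scene tip px at z=.105 [0.57873083 0.09794174 0.105     ] at .075 [0.56466168 0.11419822 0.075     ]
-0.03 -0.04 556 y [-0.014  0.012] z [-0.013 -0.008]
-0.04 -0.05 785 y [-0.014  0.012] z [-0.013 -0.008]
-0.05 -0.06 729 y [-0.014  0.012] z [-0.013 -0.008]
-0.06 -0.08 6213 y [-0.035  0.034] z [-0.016  0.008]
-0.08 -0.1 18607 y [-0.049  0.047] z [-0.019  0.006]
-0.1 -0.15 26369 y [-0.056  0.054] z [-0.022 -0.001]
```

Both cameras put the real fingertip at z ≈ 0.105. That is about 29 mm behind the reported TCP, so contact should come at TCP z ≈ 0.053. I'll carry on down by feel.

Run:
```python
from h import *
A0=np.pi-.275-.25
manip.move_l(pose(A0,.058)[0],max_speed=.05);print(manip.current_force())
z=.057
while z>.046:
    manip.move_l(pose(A0,z)[0],max_speed=.03);f=manip.current_force();print(round(z,4),np.round(f,2),np.round(manip.current_ee_pos(),4))
    if f[2]>5 or abs(f[2])>8:break
    z-=.0005
print(manip.current_time())
```

```text
[-0.36057248  0.17353494  0.22346774]
0.057 [ 0.06  0.57 -0.24] [0.568  0.1055 0.0569]
0.0565 [ 0.61 -0.03  1.64] [0.5682 0.1056 0.0566]
0.056 [-2.47 -0.11  7.04] [0.5683 0.1057 0.0565]
11.6
```

Run:
```python
from h import *
A0=np.pi-.275-.25
z=.0558
manip.move_l(pose(A0,z)[0],max_speed=.03);f=manip.current_force();print(f)
n=9
for i in range(1,n+1):
    a=A0+.63*i/n
    pos,R=pose(a,z);manip.move_l(pos,R,max_speed=.03)
    f=np.array(manip.current_force());tz=f[:2]@np.array([-np.sin(a),np.cos(a)])
    print(round(a-A0,3),f.round(1),"tang",round(tz,2),"z",round(z,4),manip.current_time())
    if f[2]<9: z-=.0002
    if f[2]>13: z+=.0002
p,d=manip.grab_frame("wrist");cv2.imwrite("pics/wrist3.png",p[:,:,::-1])
```

```text
[-3.083947    0.04543805  8.73913031]
0.07 [-2.1  2.9  6.6] tang -1.64 z 0.0558 12.1
0.14 [-1.6  3.6  8.1] tang -2.68 z 0.0556 12.35
0.21 [-1.1  4.  10. ] tang -3.42 z 0.0554 12.6
0.28 [-2.5  3.2 10.4] tang -2.49 z 0.0554 12.85
0.35 [-2.8  1.4 11.4] tang -0.85 z 0.0554 13.1
0.42 [-2.9 -1.1 11.3] tang 1.42 z 0.0554 13.35
0.49 [-3.2 -2.3 11.1] tang 2.38 z 0.0554 13.6
0.56 [-2.4 -0.7 11.3] tang 0.65 z 0.0554 13.85
0.63 [-2.8 -0.2 11.2] tang -0.05 z 0.0554 14.1
```

View pics/wrist3.png

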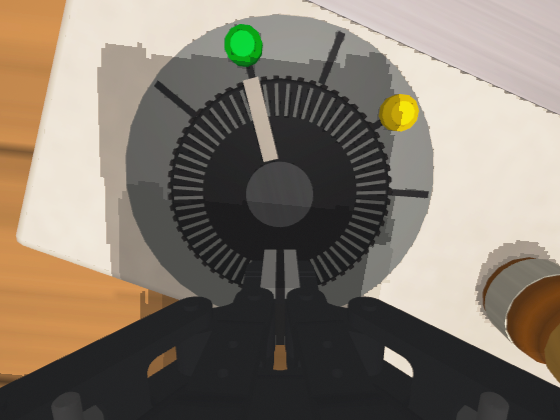

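The wrist picture shows the white line aimed straight at the green stud at (243,45). The tangential force rose, reversed and returned to zero, as it should for one notch. I'll lift, check the setting with the arm out of the way, and move over the button.

Run:
```python
from h import *
p=np.array(manip.current_ee_pos());R=manip.current_tcp_rot()
manip.move_l(p+[0,0,.015],max_speed=.05);manip.move_l([p[0],p[1],.16]);
manip.move_l([.535,-.1325,.16],max_speed=.2);manip.dwell(.3)
P,d=manip.grab_frame("wrist");cv2.imwrite("pics/w4.png",P[:,:,::-1])
P,d=manip.grab_frame("scene");cv2.imwrite("pics/s4.png",P[:,:,::-1])
B["scene"]["l"]=(235,225,280,260);o=measure("scene",P)
v=o["line"][:2]-C;g=o["green"][:2]-C;print("line ang",np.arctan2(v[1],v[0]),"green",np.arctan2(g[1],g[0]))
print(manip.look_for("wrist","start_top")[:2],manip.current_time(),manip.current_force())
```

```text
scene green [283.2 248.6] 57 [0.6573 0.1071 0.07  ]
scene yellow [251.5 272. ] 60 [0.6374 0.0376 0.07  ]
btn attempt to get argmax of an empty sequence
scene line [266.5 239.8] 42 [0.6267 0.1    0.082 ]
line ang 0.37595307927960253 green 0.30158457503412606
[{'at': [0.5369, -0.1302, 0.0827], 'confidence': 0.85}] 17.0667 [ 1.19074233  0.55176957 -0.03679881]
```

View pics/s4.png

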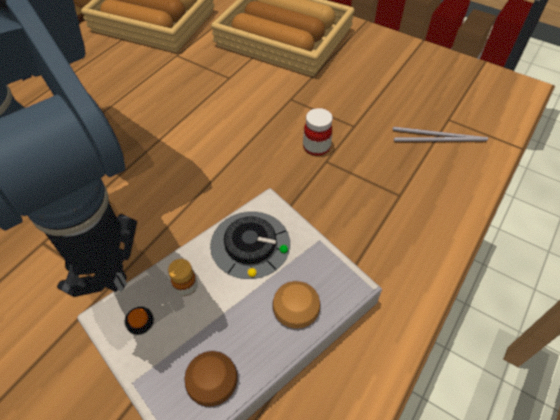

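View pics/w4.png

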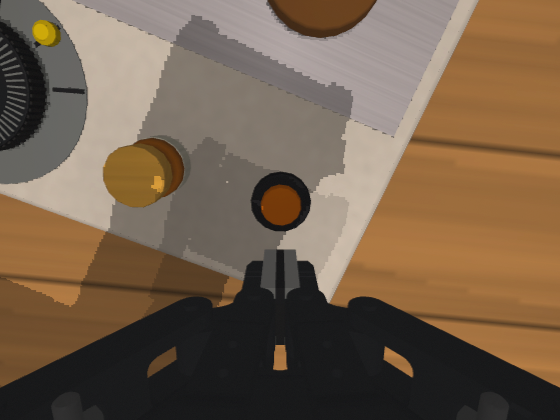

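The scene picture shows the line at (267,240) aimed at green (283,249). It has turned 0.64 rad from its first reading, and the honey jar and rolls are where they were. Before pressing, I'll check the bezel height around the button.

Run:
```python
from h import *
c="wrist"
k=manip.get_calibration(c);K,R,t=[np.array(k[n]) for n in("camera_matrix","R","t")]
p,d=manip.grab_frame(c)
def Q(u,v):
    X=R.T@(np.linalg.inv(K)@np.array([u,v,1.])*d[v,u]-t);return X
for u in range(246,318,4): print(u,p[205,u],Q(u,205).round(4))
h=cv2.cvtColor(p,cv2.COLOR_RGB2HSV);m=cv2.inRange(h,(3,150,60),(18,255,255))
vv,uu=np.nonzero(m[165:240,245:320]);X=np.array([Q(a+245,b+165) for a,b in zip(uu,vv)]);print("orange",np.median(X,0),X.min(0),X.max(0),X.mean(0))
```

```text
246 [108 100  92] [ 0.5291 -0.1065  0.0583]
250 [91 85 78] [ 0.5295 -0.1096  0.0586]
254 [21 20 21] [ 0.5333 -0.1134  0.0711]
258 [22 21 22] [ 0.5338 -0.1164  0.0717]
262 [114  56  10] [ 0.5369 -0.1197  0.0817]
266 [116  57  10] [ 0.5373 -0.1226  0.0821]
270 [116  57  10] [ 0.5375 -0.1254  0.0819]
274 [116  56  10] [ 0.5376 -0.1283  0.081 ]
278 [116  57  10] [ 0.538  -0.1312  0.0812]
282 [116  57  10] [ 0.5383 -0.1341  0.0814]
286 [116  57  10] [ 0.5387 -0.137   0.0817]
290 [116  57  10] [ 0.5387 -0.1399  0.0807]
294 [116  57  10] [ 0.5395 -0.1427  0.0824]
298 [115  57  10] [ 0.5396 -0.1457  0.0818]
302 [22 21 22] [ 0.5374 -0.1495  0.072 ]
306 [22 21 21] [ 0.5373 -0.1526  0.0706]
310 [164 151 137] [ 0.5351 -0.1568  0.0608]
314 [178 164 149] [ 0.5351 -0.1601  0.0596]
orange [ 0.53851236 -0.13273023  0.08156474] [ 0.51969179 -0.14844814  0.07057865] [ 0.6043726  -0.11792512  0.32785623] [ 0.53843971 -0.13275978  0.08147613]
```

Run:
```python
from h import *
x,y=.5365,-.1325
manip.move_l([x,y,.065],max_speed=.12)
z=.058;mx=0
while z>.044:
    manip.move_l([x,y,z],max_speed=.04);f=manip.current_force();print(round(z,4),np.round(f,1),round(manip.current_ee_pos()[2],4))
    if f[2]>10:break
    z-=.001 if z>.0505 else .0005
manip.dwell(.3);print(manip.current_force(),manip.current_ee_pos())
P,d=manip.grab_frame("scene");cv2.imwrite("pics/s5.png",P[:,:,::-1])
manip.move_l([x,y,.075],max_speed=.05);manip.move_l([x,y,.2]);manip.move_l([.43,-.25,.25],max_speed=.25);manip.dwell(.5)
P,d=manip.grab_frame("scene");cv2.imwrite("pics/s6.png",P[:,:,::-1])
B["scene"]["l"]=(235,225,280,260);o=measure("scene",P)
for n in("honey_center","jam_center","roll_a_center"): print(n,[(r["at"],r["confidence"]) for r in manip.look_for("scene",n)[:2]])
P,d=manip.grab_frame("top");cv2.imwrite("pics/t6.png",P[:,:,::-1])
print(manip.current_time(),manip.current_force())
```

```text
0.058 [ 0.2 -1.3 -0.6] 0.058
0.057 [-0.1  0.2  0.1] 0.057
0.056 [ 0.5 -0.1  1.6] 0.0561
0.055 [0.5 0.6 2. ] 0.0551
0.054 [ 1.  -0.5  2. ] 0.054
0.053 [ 1.1 -0.4  2.8] 0.0531
0.052 [ 1.4 -0.6  3.3] 0.052
0.051 [ 1.7 -1.   3.3] 0.051
0.05 [-0.5  0.7  9.8] 0.0505
0.0495 [-2.3  0.7 13.7] 0.0503
[-2.2634985   0.98380135 14.6302311 ] [ 0.53668678 -0.13256664  0.0503589 ]
scene green [283.1 248.5] 58 [0.6572 0.1072 0.07  ]
scene yellow [251.5 271.9] 59 [0.6373 0.0377 0.07  ]
scene btn [136.5 316.7] 232 [ 0.5343 -0.1325  0.08  ]
scene line [266.5 239.8] 32 [0.6266 0.0999 0.082 ]
honey_center [([0.5672, -0.0431, 0.1143], 0.82), ([0.5353, -0.1352, 0.0842], 0.66)]
jam_center [([0.556, 0.397, 0.0609], 0.72)]
roll_a_center [([0.7354, 0.0202, 0.0963], 0.91)]
24.1917 [ 0.16132548 -0.95470268  0.24970851]
```

View pics/s6.png

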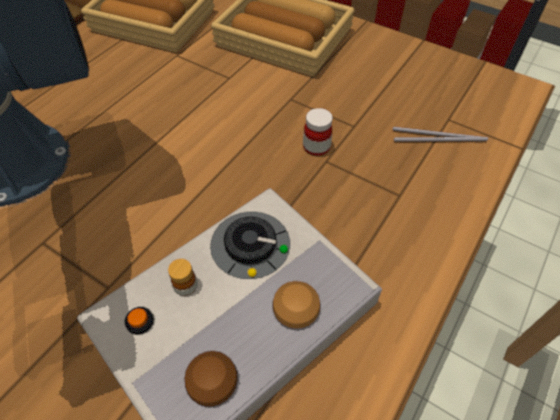

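View pics/t6.png

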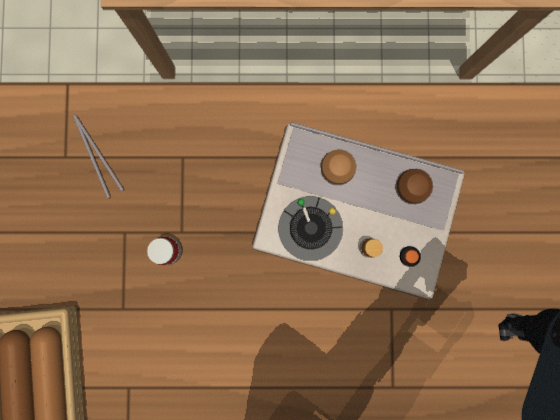

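The top picture shows the line aimed at the green stud at (301,202). The button is back up at (411,256), and the rolls and jars haven't moved.

```bash
python3 -c "
from bench import manip
manip.sign_off()"
```

```text
the job is handed in; nothing more can be done
```

The thermostat wheel is set to the green stud, and the start button was then pressed fully down and released. I handed the job in at about 24 s of the 51 s allowed.

- **Wheel:** I rubbed it one click counter-clockwise with the closed fingertip, pressing with about 7–11 N. The tangential force rose, reversed and fell to zero, as one notch should. All three cameras show the line on green. It turned 0.64 rad by camera, against 0.628 wanted.
- **Button:** It moved about 5.7 mm, against 6 mm nominal, and then met a hard stop at 14.6 N, so it was well past the 4.5 mm that counts as pressed. The last pictures show it back up.
- **Rolls and jars:** They are where they were, to within what the cameras can resolve. The arm finished clear, with no contact force beyond sensor noise.

**Checks that disagreed:**
- **Fingertip:** Contact came with the reported TCP about 26 mm below the real fingertip. I confirmed this by depth image and scene camera, then found contact by feel.
- **Pointer angle:** One scene-camera reading put the line about 0.07 rad from the green stud. I put this down to error in my wheel-centre estimate, since the turn measured from the start and the other pictures agree with the notch.

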